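# Put the lab vessels back on their own instruments

## Task

The three vessels stand on each other's instruments: move them round so that the conical flask stands on the magnetic stirrer, the capped jar on the balance and the steel beaker on the hotplate, each upright, well centred on the plate and let go. Do not stand a vessel on the bare bench: the empty cork mat is there for parking one on the way. Set each vessel down gently without dropping it, keep the vessels upright, and leave the small vial, the dropper bottle and the petri dish where they are.

Things in the scene. Friction and masses are not known exactly. Their poses are not given: they have to be found in the camera images.
- flask: Conical (Erlenmeyer) flask of pale, slightly frosted glass, with a black rubber stopper, loose and closed, about 0.08 to 0.15 kg. 122 mm high in all; base 64 mm across, tapering to a straight round neck of 24 mm diameter between 74 and 104 mm above its underside, a 28 mm lip from 104 to 110 mm, then the stopper of 22 mm diameter (fixed in the neck). Grasp by the neck. Origin at the centre of its underside, z up; round, so its yaw means nothing.
- jar: Squat white plastic jar with a white screw cap, loose, about 0.08 to 0.17 kg. 58 mm high; 54 mm across, its cap (the top 16 mm) 58 mm across. Origin at the centre of its underside, z up; round.
- beaker: Plain straight-sided stainless steel beaker, open at the top and empty, loose, about 0.09 to 0.18 kg. 85 mm high, 56 mm outside diameter, wall 3 mm. Origin at the centre of its underside, z up; round.
- balance: Compact laboratory balance with a white body of 175 x 130 mm, 34 mm high, with a display towards the robot, and a round bright steel pan of 92 mm diameter, whose top is 45 mm above the bench. It stays put. Origin on the pan's axis at bench level, z up; its display lies towards its -x. The pan does not give. Place of the jar.
- stirrer: Magnetic stirrer: grey body of 175 x 130 mm, 48 mm high, black knob on the side towards the robot, with a square white ceramic plate of 108 mm, whose top is 55 mm above the bench. It stays put. Origin under the plate's centre at bench level, z up; its knob lies towards its -x. Place of the flask.
- hotplate: Hotplate (off and cold): brushed steel body of 165 x 124 mm, 58 mm high, black knob on the side towards the robot, with a round dark cast plate of 102 mm diameter, whose top is 70 mm above the bench. It stays put. Origin on the plate's axis at bench level, z up; its knob lies towards its -x. Place of the beaker.
- mat: Round cork mat of 116 mm diameter, 15 mm thick, on the bench; it stays put. Empty at the start: the parking place. Origin at the centre of its underside, z up.
- vial: Bystander: small capped amber glass vial, 24 mm diameter, 55 mm high, standing loose. Origin at the centre of its underside.
- dropper: Bystander: small amber glass bottle with a black cap, 34 mm diameter, 80 mm high, standing loose. Origin at the centre of its underside.
- dish: Bystander: closed clear petri dish, 88 mm diameter, 18 mm high, lying loose near the robot. Origin at the centre of its underside.

How it is judged:
By the outcome, as a careful person would: the job done as asked, in the order asked, and still so for the second after the job is handed in, with the robot touching nothing.
It also fails if it takes over 112 s, if anything falls off the work surface, if the arm or the gripper's body presses on something with over 40 N, if the wrist force passes 120 N, or if a joint passes its speed limit or range.

## Robot

A 7-joint arm with a two-finger parallel gripper is mounted at the origin on the work surface. World frame = base frame: x ahead of the robot, y to its left, z up, the work surface at z = 0. Lengths are in m, angles in rad, forces in N, time in s.
With the tool pointing down it reaches from about 0.375 to 0.925 m from the base axis. Payload 3.1 kg.
Tool frame: the origin (TCP) lies at the centre of the arm's flange, where the gripper is bolted on; the fingertips stand 173 mm ahead of it and the grasp point (between the pads) lies 155 mm ahead of it (ctrl.nose_length is the z of the fingertips in the tool frame, in m); z points along the fingers, y is the direction in which the jaws open and shut (so a half turn about z gives the same grasp; the last joint's range is limited). The gripper opens to 85 mm and grips with 20 to 120 N. Pads are 22 mm wide; open, the fingers measure 114 mm over their backs; the gripper's body (76 mm by 85 mm) begins 54 mm behind the grasp point. The pads swing forward as they close: fully open they stand 13 mm farther back than shut.
Start: joints at [1.197, 0.383, 0.044, 1.598, -0.018, 1.161, -0.05], TCP at [0.177, -0.625, 0.405] pointing down, gripper open.
Joint ranges: [-2.61, 2.61], [-0.41, 2.15], [-1.48, 1.57], [0, 2.5], [-1.57, 4.71], [0.05, 1.97], [-2.85, 2.85]. Speed limits (rad/s): [2.79, 2.79, 3.14, 3.14, 3.14, 3.14, 3.14].

## Interface

Orientations are given as a unit quaternion [w, x, y, z].
In Python, from station import ctrl gives the robot as it stands.
- The arm moves only by the tool apply_moves, never from a script. Its argument "series" is a list of rows, each a list of 7 numbers: the shift along the tool's x, y, z in units of 40 mm (1.0 is 40 mm), then the turn, a rotation vector about the tool's x, y, z in units of 6 degrees (1.0 is 6 degrees), then the closure, from 0 (fully open) to 1 (shut). A call has exactly 10 rows; each row is the pose to reach, as a shift and turn from the pose measured when the call began, along the tool's axes at that moment; what a row does not reach only later rows make up. A row lasts 1/12 s, in which the tool goes at most 41.7 mm and 7.16 degrees, less where a joint would pass 70% of its speed; a pose out of reach is approached as far as the arm can. A call with a gripper value outside its range is refused whole. The fingers move at their own pace and stop on an object; "newtons" is the grip in N (left out, the last holds). Time passes only in rows, so rows that repeat a pose let the fingers close, or fill a call up. It gives the time, the measured TCP pose, the force and the opening at its end, in the units of the state.
- ctrl.observe(): the state, without advancing time (a new reading comes with each control period).
- ctrl.snapshot(name): name is "scene" or "top"; returns (picture, depth): 400x640x3 uint8, blue, green, red; 400x640 float32, m along the optical axis (not along the pixel's ray), 0 where there is no reading.
- ctrl.camera_params(name): a dict with "vfov" (degrees; the focal length in pixels is half the picture's height over the tangent of half this angle, whatever the lens; pixels are square), "cx", "cy" (the principal point, pixels), "k1" (the pictures are not rectified: a ray, as slopes to the right and down, at radius r is drawn at 1 + k1 r^2 times it, then the intrinsics apply), "R" (3x3) and "t" (3): a world point X has camera coordinates R X + t. Camera axes: x right, y down, z forward; pixel columns grow to the right and rows downward; lengths in m; the calibration is good to about 2 mm. A picture is of the moment at which its call begins. camera_params takes no time and is no camera call.
- ctrl.sign_off(): hands the job in, once; it reports no verdict.
The state is a dict: "t": time; "joint_positions": joint angles; "joint_vel": joint speeds; "effort": joint torques, N m; "ee_pos": TCP position; "tcp_rot": TCP orientation; "wrist_force": force on the tool from outside, world axes, zero at the start; "torque": the same for the moment, N m; "gripper_width": finger opening in m.
Only numpy, scipy, OpenCV 4.12 (cv2) and the standard library are available. Lean on these libraries where they do the work, as an engineer would, in place of code of your own. Each camera call takes 0.05 s, during which the arm holds its last target. There are 200 camera calls.

## Working session

There is one attempt and no reset: what is moved stays moved. The work goes in short steps, Python scripts to look and compute and a tool call to move; the robot and the scene stay as the last step left them, time stands still between calls to the robot, and variables do not carry over. Pictures are saved under pics/ and viewed, about 12 in all and at most 16, crops included, and the job is handed in when it is done.

Besides the shell and the picture viewer there is one more tool, called as name(argument=value, ...) on one line, values as JSON. apply_moves: Moves the arm, as the interface text tells. Its arguments: {"type":"object","properties":{"series":{"type":"array"},"newtons":{"type":"number"}},"required":["series"]}

```bash
ls; mkdir -p pics; python3 - <<'E'
from station import ctrl
import cv2,numpy as np
s=ctrl.observe();print(s['t'],s['ee_pos'],s['tcp_rot'],s['gripper_width'])
for n in ('scene','top'):
    p,d=ctrl.snapshot(n);cv2.imwrite(f'pics/{n}0.png',p);np.save(f'pics/{n}0.npy',d)
    print(n,ctrl.camera_params(n))
E
```

```text
pics
0.0 [ 0.17689654 -0.62495101  0.40326344] [-1.30630669e-03  9.90498297e-01  1.37518565e-01 -2.49136108e-04] 0.0852649039760134
scene {'vfov': 55.781354234173016, 'cx': 323.44221857226665, 'cy': 197.73324083963456, 'k1': -0.03660475480380742, 'R': array([[-0.57016682,  0.82139953,  0.01458104],
       [ 0.53491867,  0.38466254, -0.75226109],
       [-0.62351568, -0.42111464, -0.65870376]]), 't': array([ 0.27475061, -0.22844413,  1.19617385])}
top {'vfov': 53.074346151193616, 'cx': 316.9929428299576, 'cy': 199.39147841842822, 'k1': 0.006582716690603193, 'R': array([[-2.36137668e-02, -9.99716305e-01, -3.11432898e-03],
       [-9.93508534e-01,  2.38136637e-02, -1.11237144e-01],
       [ 1.11279750e-01,  4.67384440e-04, -9.93789011e-01]]), 't': array([0.00777183, 0.53333968, 1.07858242])}
```

View pics/top0.png

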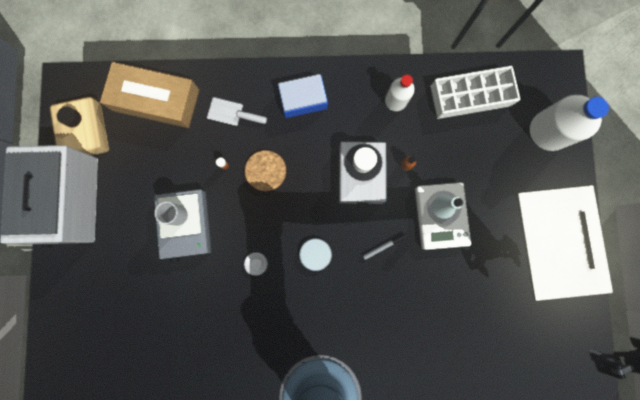

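View pics/scene0.png

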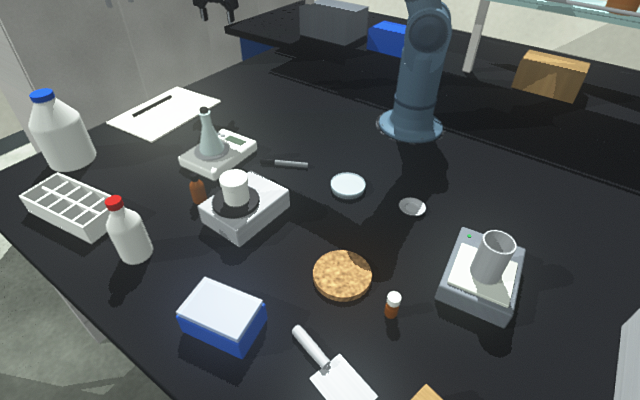

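```bash
cat > h.py <<'E'
import numpy as np,cv2
from station import ctrl
def K(n):
    c=ctrl.camera_params(n);f=200/np.tan(np.radians(c['vfov']/2))
    return c,np.array([[f,0,c['cx']],[0,f,c['cy']],[0,0,1]]),np.array([c['k1'],0,0,0.])
def cloud(n,d):
    c,k,dist=K(n);v,u=np.mgrid[0:400,0:640]
    r=cv2.undistortPoints(np.stack([u,v],-1).reshape(-1,1,2).astype(float),k,dist).reshape(400,640,2)
    X=np.dstack([r,np.ones((400,640))])*d[...,None]
    W=(X-c['t'])@c['R'];W[d==0]=np.nan
    return W
def proj(n,P):
    c,k,dist=K(n);return cv2.projectPoints(np.atleast_2d(P).astype(float),cv2.Rodrigues(c['R'])[0],c['t'],k,dist)[0][:,0]
def onplane(n,uv,z):
    c,k,dist=K(n);r=cv2.undistortPoints(np.array(uv,float).reshape(-1,1,2),k,dist)[:,0]
    D=np.c_[r,np.ones(len(r))]@c['R'];C=-c['R'].T@c['t']
    return C+D*((z-C[2])/D[:,2])[:,None]
E
python3 - <<'E'
from h import *
tiles=[]
rois={'flaskbal':(445,210),'jarhot':(363,170),'beakstir':(180,222),'mat':(265,170)}
for n in ('top','scene'):
    W=cloud(n,np.load(f'pics/{n}0.npy'));np.save(f'pics/{n}W.npy',W)
    cen={'flask':(.5,-.2),}
    im=cv2.imread(f'pics/{n}0.png')
    if n=='top':
        cc={}
        for k,(u,v) in rois.items():
            P=W[v-45:v+45,u-45:u+45].reshape(-1,3);cc[k]=np.nanmedian(P[P[:,2]>.012],0)
            print(k,cc[k], np.nanmax(P[:,2]))
    for k in rois:
        c=cc[k].copy();a=np.abs(W[...,:2]-c[:2]).max(-1)<.13
        z=W[...,2][a];h,e=np.histogram(z,bins=np.arange(0,.2,.005));print(n,k,dict(zip((e[:-1]*1000).round().astype(int).tolist(),h.tolist())))
        u,v=proj(n,c)[0].astype(int);t=im[max(v-55,0):v+55,max(u-65,0):u+65];tiles.append(cv2.resize(t,(390,330),interpolation=cv2.INTER_CUBIC)); print(n,k,'tile origin',u-65,v-55)
cv2.imwrite('pics/topt.png',np.vstack([np.hstack(tiles[0:2]),np.hstack(tiles[2:4])])[:, :780])
E
```

```text
flaskbal [ 0.47904846 -0.33786607  0.03509865] 0.17111276528016606
jarhot [ 0.59809491 -0.1272341   0.05940317] 0.1351498325420043
beakstir [0.47140096 0.35571629 0.05090634] 0.14294669565207446
mat [0.62399542 0.14512823 0.01538166] 0.06018539394553565
top flaskbal {0: 2610, 5: 61, 10: 73, 15: 52, 20: 23, 25: 140, 30: 1286, 35: 655, 40: 231, 45: 173, 50: 30, 55: 29, 60: 42, 65: 31, 70: 33, 75: 32, 80: 30, 85: 25, 90: 23, 95: 26, 100: 19, 105: 22, 110: 19, 115: 12, 120: 8, 125: 5, 130: 7, 135: 7, 140: 4, 145: 2, 150: 17, 155: 20, 160: 17, 165: 48, 170: 3, 175: 0, 180: 0, 185: 0, 190: 0}
top flaskbal tile origin 374 160
top jarhot {0: 2501, 5: 50, 10: 15, 15: 10, 20: 29, 25: 19, 30: 24, 35: 35, 40: 46, 45: 47, 50: 169, 55: 1226, 60: 268, 65: 322, 70: 329, 75: 18, 80: 6, 85: 7, 90: 12, 95: 6, 100: 4, 105: 1, 110: 1, 115: 12, 120: 32, 125: 331, 130: 51, 135: 1, 140: 0, 145: 0, 150: 0, 155: 0, 160: 0, 165: 0, 170: 0, 175: 0, 180: 0, 185: 0, 190: 0}
top jarhot tile origin 296 118
top beakstir {0: 2219, 5: 54, 10: 29, 15: 40, 20: 24, 25: 39, 30: 41, 35: 52, 40: 211, 45: 1106, 50: 733, 55: 
[... 1404 characters left out ...]
 15: 126, 20: 137, 25: 139, 30: 141, 35: 137, 40: 155, 45: 1427, 50: 554, 55: 1513, 60: 56, 65: 62, 70: 59, 75: 62, 80: 59, 85: 64, 90: 64, 95: 97, 100: 90, 105: 114, 110: 127, 115: 131, 120: 128, 125: 140, 130: 142, 135: 163, 140: 121, 145: 0, 150: 0, 155: 0, 160: 0, 165: 0, 170: 0, 175: 0, 180: 0, 185: 0, 190: 0}
scene beakstir tile origin 414 206
scene mat {0: 10576, 5: 114, 10: 258, 15: 2088, 20: 24, 25: 32, 30: 27, 35: 6, 40: 19, 45: 22, 50: 45, 55: 98, 60: 0, 65: 0, 70: 0, 75: 0, 80: 0, 85: 0, 90: 0, 95: 0, 100: 0, 105: 0, 110: 0, 115: 0, 120: 0, 125: 0, 130: 0, 135: 0, 140: 0, 145: 0, 150: 0, 155: 0, 160: 0, 165: 0, 170: 0, 175: 0, 180: 0, 185: 0, 190: 0}
scene mat tile origin 278 219
```

View pics/topt.png

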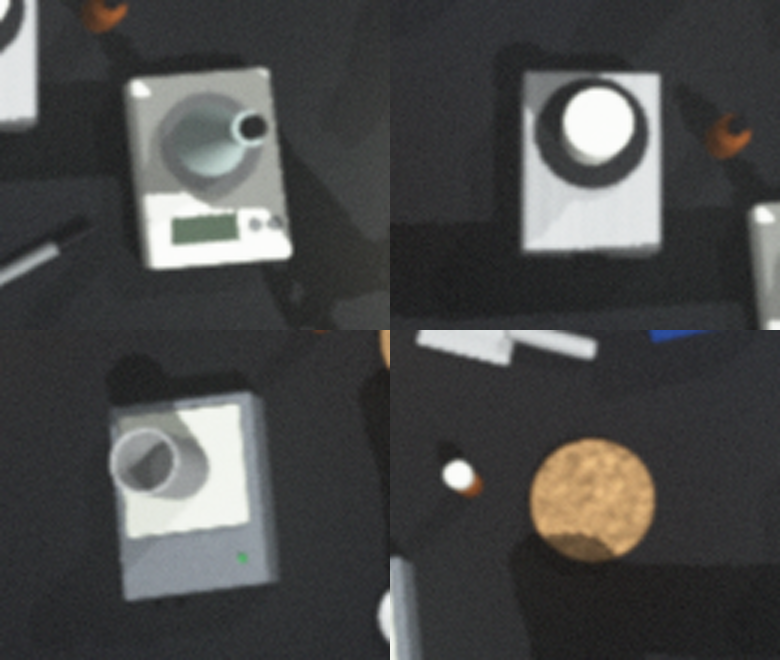

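```bash
cat >> h.py <<'E'
from scipy.optimize import least_squares
def circ(P,r,c0):
    P=P[np.isfinite(P).all(-1)]
    return least_squares(lambda c:np.hypot(*(P-c).T)-r,c0,loss='soft_l1',f_scale=.002).x
def minc(W,z0,z1,c0,R):
    m=(W[...,2]>z0)&(W[...,2]<z1)&(np.hypot(W[...,0]-c0[0],W[...,1]-c0[1])<R)
    m=cv2.morphologyEx(m.astype(np.uint8),cv2.MORPH_OPEN,np.ones((2,2)))>0
    P=W[m][:,:2]
    if len(P)<5:return None
    (a,b),r=cv2.minEnclosingCircle(P.astype(np.float32));return np.round([a,b,r,len(P)],4)
def outline(c,r,z,sq=None):
    a=np.linspace(0,2*np.pi,60)
    return np.c_[c[0]+r*np.cos(a),c[1]+r*np.sin(a),0*a+z]
E
python3 - <<'E'
from h import *
T=np.load('pics/topW.npy');S=np.load('pics/sceneW.npy')
E=dict(flask=((458,202.3),.167,.015),pan=((443.7,206.7),.045,.046),jar=((365.2,158.8),.128,.029),hot=((363.2,162.2),.07,.051),beaker=((166.2,212.2),.14,.028),stir=((178.8,215.2),.055,.054),mat=((265.2,170.5),.015,.058))
im={n:cv2.imread(f'pics/{n}0.png') for n in('top','scene')}
big={n:cv2.resize(im[n],None,fx=4,fy=4,interpolation=cv2.INTER_CUBIC) for n in im}
C={}
for k,(uv,z,r) in E.items():
    c=onplane('top',[uv],z)[0];C[k]=c
    print(k,c.round(4),'T',minc(T,z-.004,z+.006,c,r+.012),'S',minc(S,z-.003,z+.006,c,r+.012))
    for n in im:
        p=proj(n,outline(c,r,z));cv2.polylines(big[n],[((p+.5)*4).astype(np.int32)],1,(0,0,255) if z in(.167,.128,.14) else (0,255,0),1)
for nm,uv,z in(('vial',(220.7,161.5),.055),('dropper',(411,161),.08),('dish',(315,254),.018)):print(nm,onplane('top',[uv],z)[0].round(3))
t=[]
for k in('pan','hot','stir'):
    for n in im:
        u,v=(proj(n,C[k])[0]*4).astype(int);t.append(cv2.resize(big[n][v-180:v+150,u-170:u+170],(266,258)) if 0 else big[n][max(v-180,0):max(v-180,0)+300,u-133:u+133])
cv2.imwrite('pics/ov.png',np.vstack([np.hstack(t[0::2]),np.hstack(t[1::2])]))
E
```

```text
flask [ 0.5028 -0.3454  0.167 ] T [ 5.075e-01 -3.729e-01  3.450e-02  5.900e+01] S [ 0.4068 -0.4655  0.1662 43.    ]
pan [ 0.5034 -0.3489  0.045 ] T [ 4.997e-01 -3.548e-01  4.810e-02  3.810e+02] S [ 5.015e-01 -3.427e-01  4.700e-02  2.450e+02]
jar [ 0.6235 -0.1302  0.128 ] T [ 6.271e-01 -1.380e-01  3.660e-02  3.940e+02] S [ 5.940e-01 -1.516e-01  6.770e-02  4.290e+02]
hot [ 0.6266 -0.1317  0.07  ] T [ 6.275e-01 -1.351e-01  5.360e-02  6.290e+02] S [ 6.260e-01 -1.287e-01  5.330e-02  7.500e+02]
beaker [0.498 0.37  0.14 ] T [4.958e-01 3.720e-01 2.710e-02 2.800e+01] S [4.215e-01 3.850e-01 1.045e-01 2.270e+02]
stir [0.4966 0.3681 0.055 ] T [4.937e-01 3.658e-01 6.610e-02 9.850e+02] S [4.984e-01 3.732e-01 6.880e-02 1.728e+03]
mat [0.6207 0.1396 0.015 ] T [6.212e-01 1.402e-01 5.830e-02 1.232e+03] S [6.180e-01 1.436e-01 6.200e-02 2.271e+03]
vial [0.641 0.256 0.055]
dropper [ 0.625 -0.258  0.08 ]
dish [0.383 0.004 0.018]
```

View pics/ov.png

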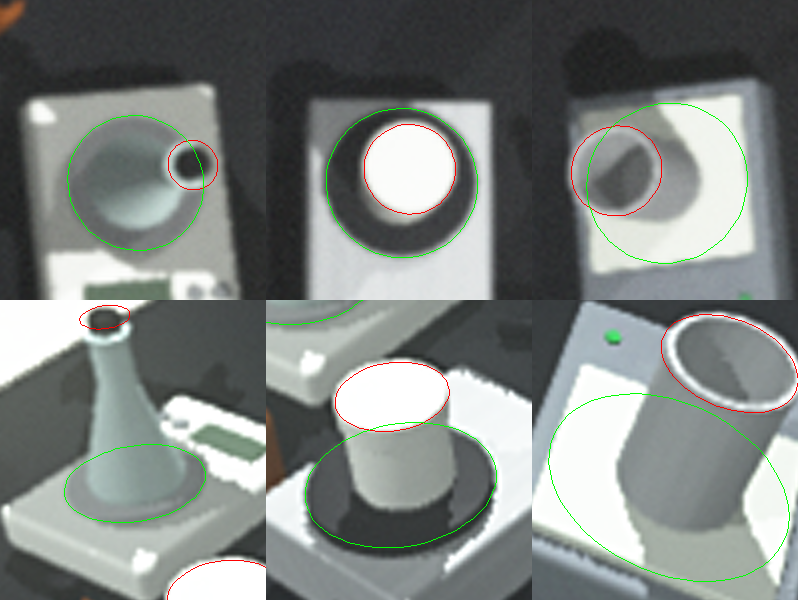

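```bash
cat > go.py <<'E'
import sys
from h import *
from scipy.spatial.transform import Rotation as R
s=ctrl.observe();q=s['tcp_rot'];r=R.from_quat([*q[1:],q[0]])
r0=R.from_euler('z',0.2756)*R.from_euler('x',np.pi)
print('t',round(s['t'],2),'pos',s['ee_pos'].round(4),'F',np.round(s['wrist_force'],1),'w',round(s['gripper_width'],4),'turn',np.round(np.degrees((r.inv()*r0).as_rotvec())/6,3))
for a in sys.argv[1:]:
    p=np.array(eval(a));print(a,np.round(r.inv().apply(p-s['ee_pos'])/.04,3))
E
python3 go.py .503,-.345,.42 .503,-.345,.291
```

```text
t 0.1 pos [ 0.1769 -0.625   0.4034] F [-0.5 -0.2 -0.2] w 0.0856 turn [-0.023  0.001  0.004]
.503,-.345,.42 [ 9.75  -4.515 -0.405]
.503,-.345,.291 [ 9.751 -4.507  2.82 ]
```

apply_moves(series=[[0.8,-0.4,-0.4,0,0,0,0],[1.6,-0.8,-0.4,0,0,0,0],[2.5,-1.2,-0.4,0,0,0,0],[3.3,-1.6,-0.4,0,0,0,0],[4.2,-2.0,-0.4,0,0,0,0],[5.0,-2.4,-0.4,0,0,0,0],[5.9,-2.7,-0.4,0,0,0,0],[6.7,-3.1,-0.4,0,0,0,0],[7.5,-3.5,-0.4,0,0,0,0],[8.3,-3.9,-0.4,0,0,0,0]], newtons=40)

```text
t: 0.93
ee_pos: [0.4547, -0.383, 0.4192]
tcp_rot: [-0.002, 0.991, 0.137, -0.001]
wrist_force: [0.3, -0.9, 0.0]
gripper_width: 0.0854
```

```bash
python3 go.py .503,-.345,.40
```

```text
t 0.93 pos [ 0.4547 -0.383   0.4192] F [ 0.3 -0.9  0. ] w 0.0854 turn [-0.031  0.008  0.002]
.503,-.345,.40 [ 1.42  -0.584  0.48 ]
```

apply_moves(series=[[0.5,-0.2,0,0,0,0,0],[1.0,-0.4,0.2,0,0,0,0],[1.4,-0.58,0.48,0,0,0,0],[1.42,-0.58,0.48,0,0,0,0],[1.42,-0.58,0.48,0,0,0,0],[1.42,-0.58,1.0,0,0,0,0],[1.42,-0.58,1.5,0,0,0,0],[1.42,-0.58,1.8,0,0,0,0],[1.42,-0.58,1.8,0,0,0,0],[1.42,-0.58,1.8,0,0,0,0]])

```text
t: 1.77
ee_pos: [0.5017, -0.3462, 0.3468]
tcp_rot: [-0.002, 0.991, 0.136, -0.002]
wrist_force: [-0.4, -0.7, 0.5]
gripper_width: 0.0849
```

```bash
python3 go.py .503,-.345,.291; python3 - <<'E'
from h import *
o=[]
for n in('top','scene'):
    p,d=ctrl.snapshot(n)
    u,v=proj(n,[.503,-.345,.16])[0].astype(int);b=cv2.resize(p[v-50:v+50,u-50:u+50],(400,400),interpolation=cv2.INTER_CUBIC)
    q=(proj(n,[[.503,-.345,.16],[.503,-.345,.13]])-[u-50,v-50]+.5)*4
    for a in q:cv2.circle(b,tuple(int(i) for i in a),3,(0,0,255),-1)
    o.append(b)
cv2.imwrite('pics/f1.png',np.hstack(o))
E
```

```text
t 1.77 pos [ 0.5017 -0.3462  0.3468] F [-0.4 -0.7  0.5] w 0.0849 turn [-0.038  0.024 -0.019]
.503,-.345,.291 [ 0.042 -0.015  1.395]
```

View pics/f1.png

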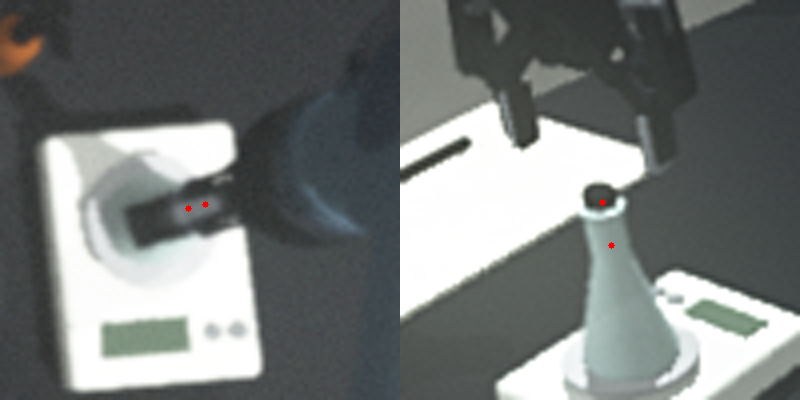

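apply_moves(series=[[0.04,-0.03,0.4,0,0,0,0],[0.04,-0.03,0.8,0,0,0,0],[0.04,-0.03,1.2,0,0,0,0],[0.04,-0.03,1.39,0,0,0,0],[0.04,-0.03,1.39,0,0,0,0],[0.04,-0.03,1.39,0,0,0,0.3],[0.04,-0.03,1.39,0,0,0,0.5],[0.04,-0.03,1.39,0,0,0,0.6],[0.04,-0.03,1.39,0,0,0,0.65],[0.04,-0.03,1.39,0,0,0,0.7]])

```text
t: 2.7
ee_pos: [0.5045, -0.3445, 0.2939]
tcp_rot: [-0.0, 0.991, 0.137, 0.001]
wrist_force: [-0.4, -1.2, 3.3]
gripper_width: 0.0264
```

apply_moves(series=[[0,0,0,0,0,0,0.8],[0,0,0,0,0,0,0.9],[0,0,0,0,0,0,1],[0,0,0,0,0,0,1],[0,0,0,0,0,0,1],[0,0,0,0,0,0,1],[0,0,0,0,0,0,1],[0,0,0,0,0,0,1],[0,0,0,0,0,0,1],[0,0,0,0,0,0,1]])

```text
t: 3.53
ee_pos: [0.5046, -0.3447, 0.2941]
tcp_rot: [0.0, 0.991, 0.137, 0.001]
wrist_force: [0.5, -0.8, 0.3]
gripper_width: 0.0256
```

```bash
python3 go.py .6207,.1396,.44 
```

```text
t 3.53 pos [ 0.5046 -0.3447  0.2941] F [ 0.5 -0.8  0.3] w 0.0256 turn [ 0.004 -0.017 -0.009]
.6207,.1396,.44 [  6.084 -10.864  -3.642]
```

apply_moves(series=[[0,0,-0.1,0,0,0,1],[0,0,-0.3,0,0,0,1],[0,0,-0.7,0,0,0,1],[0,0,-1.2,0,0,0,1],[0,0,-1.8,0,0,0,1],[0,0,-2.4,0,0,0,1],[0,0,-2.9,0,0,0,1],[0,0,-3.2,0,0,0,1],[0.2,-0.3,-3.4,0,0,0,1],[0.4,-0.8,-3.5,0,0,0,1]])

```text
t: 4.37
ee_pos: [0.5105, -0.3113, 0.4352]
tcp_rot: [0.001, 0.991, 0.134, 0.001]
wrist_force: [1.7, 0.1, -1.5]
gripper_width: 0.0257
```

```bash
python3 go.py .6207,.1396,.43 
```

```text
t 4.37 pos [ 0.5105 -0.3113  0.4352] F [ 1.7  0.1 -1.5] w 0.0257 turn [ 0.026 -0.022 -0.058]
.6207,.1396,.43 [  5.656 -10.133   0.115]
```

apply_moves(series=[[0.3,-0.5,0,0,0,0,1],[0.6,-1.1,0,0,0,0,1],[0.95,-1.7,0,0,0,0,1],[1.3,-2.35,0,0,0,0,1],[1.65,-3.0,0,0,0,0,1],[2.0,-3.6,0,0,0,0,1],[2.35,-4.2,0,0,0,0,1],[2.7,-4.85,0,0,0,0,1],[3.05,-5.5,0,0,0,0,1],[3.4,-6.1,0,0,0,0,1]])

```text
t: 5.2
ee_pos: [0.576, -0.0366, 0.4336]
tcp_rot: [0.0, 0.991, 0.135, -0.0]
wrist_force: [-0.3, -0.6, -1.5]
gripper_width: 0.0252
```

```bash
python3 go.py .6207,.1396,.43 
```

```text
t 5.2 pos [ 0.576  -0.0366  0.4336] F [-0.3 -0.6 -1.5] w 0.0252 turn [ 0.009  0.002 -0.04 ]
.6207,.1396,.43 [ 2.258 -3.944  0.087]
```

apply_moves(series=[[0.35,-0.6,0,0,0,-0.02,1],[0.7,-1.2,0,0,0,-0.04,1],[1.05,-1.85,0,0,0,-0.04,1],[1.4,-2.5,0,0,0,-0.04,1],[1.75,-3.1,0,0,0,-0.04,1],[2.05,-3.6,0,0,0,-0.04,1],[2.25,-3.9,0.3,0,0,-0.04,1],[2.26,-3.94,0.8,0,0,-0.04,1],[2.26,-3.94,1.4,0,0,-0.04,1],[2.26,-3.94,1.9,0,0,-0.04,1]])

```text
t: 6.03
ee_pos: [0.6193, 0.1416, 0.3551]
tcp_rot: [0.0, 0.99, 0.139, -0.002]
wrist_force: [0.3, -1.1, -1.6]
gripper_width: 0.0257
```

```bash
python3 go.py .6207,.1396,.285 
```

```text
t 6.03 pos [0.6193 0.1416 0.3551] F [ 0.3 -1.1 -1.6] w 0.0257 turn [-0.002  0.034  0.027]
.6207,.1396,.285 [0.027 0.057 1.752]
```

apply_moves(series=[[0.02,0.03,0.5,0,0,0,1],[0.03,0.06,1.0,0,0,0,1],[0.03,0.06,1.4,0,0,0,1],[0.03,0.06,1.65,0,0.03,0,1],[0.03,0.06,1.75,0,0.03,0,1],[0.03,0.06,1.8,0,0.03,0,1],[0.03,0.06,1.9,0,0.03,0,1],[0.03,0.06,2.0,0,0.03,0,1],[0.03,0.06,2.06,0,0.03,0,1],[0.03,0.06,2.1,0,0.03,0,1]])

```text
t: 6.87
ee_pos: [0.621, 0.1395, 0.2714]
tcp_rot: [-0.0, 0.99, 0.139, 0.0]
wrist_force: [0.7, 0.4, -1.3]
gripper_width: 0.0257
```

```bash
python3 go.py .6207,.1396,.264; python3 - <<'E'
from h import *
o=[]
for n in('top','scene'):
    p,d=ctrl.snapshot(n);p=cv2.convertScaleAbs(p,alpha=1.3)
    u,v=proj(n,[.6207,.1396,.05])[0].astype(int);b=cv2.resize(p[v-50:v+50,u-50:u+50],(400,400),interpolation=cv2.INTER_CUBIC)
    o.append(b)
cv2.imwrite('pics/f2.png',np.hstack(o))
E
```

```text
t 6.87 pos [0.621  0.1395 0.2714] F [ 0.7  0.4 -1.3] w 0.0257 turn [-0.001 -0.004  0.025]
.6207,.1396,.264 [-0.006 -0.004  0.185]
```

View pics/f2.png

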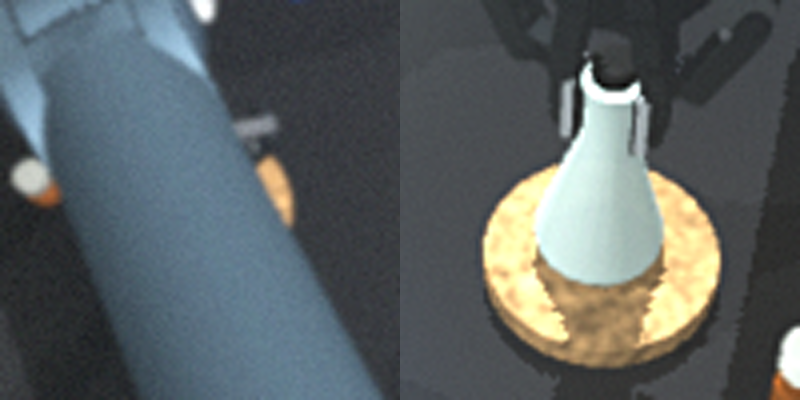

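apply_moves(series=[[0,0,0.03,0,0,0,1],[0,0,0.06,0,0,0,1],[0,0,0.08,0,0,0,1],[0,0,0.1,0,0,0,1],[0,0,0.12,0,0,0,1],[0,0,0.14,0,0,0,1],[0,0,0.16,0,0,0,1],[0,0,0.17,0,0,0,1],[0,0,0.18,0,0,0,1],[0,0,0.18,0,0,0,1]])

```text
t: 7.8
ee_pos: [0.621, 0.1394, 0.2642]
tcp_rot: [-0.0, 0.99, 0.139, 0.0]
wrist_force: [-0.8, -0.8, 0.2]
gripper_width: 0.026
```

apply_moves(series=[[0,0,0.02,0,0,0,1],[0,0,0.03,0,0,0,1],[0,0,0.03,0,0,0,1],[0,0,0.03,0,0,0,1],[0,0,0.03,0,0,0,1],[0,0,0.03,0,0,0,1],[0,0,0.03,0,0,0,1],[0,0,0.03,0,0,0,1],[0,0,0.03,0,0,0,1],[0,0,0.03,0,0,0,1]])

```text
t: 8.63
ee_pos: [0.6215, 0.1394, 0.2641]
tcp_rot: [0.0, 0.99, 0.139, 0.001]
wrist_force: [-0.8, 0.0, 5.5]
gripper_width: 0.0253
```

apply_moves(series=[[0,0,0.0,0,0,0,0.7],[0,0,0.0,0,0,0,0.6],[0,0,0.0,0,0,0,0.4],[0,0,0.0,0,0,0,0.2],[0,0,0.0,0,0,0,0],[0,0,0.0,0,0,0,0],[0,0,0.0,0,0,0,0],[0,0,-0.5,0,0,0,0],[0,0,-1.2,0,0,0,0],[0,0,-2,0,0,0,0]])

```text
t: 9.47
ee_pos: [0.6204, 0.139, 0.3427]
tcp_rot: [0.0, 0.99, 0.139, -0.002]
wrist_force: [0.2, -0.3, 0.6]
gripper_width: 0.0856
```

```bash
python3 go.py .6235,-.130,.35 .6235,-.130,.273 
```

```text
t 9.47 pos [0.6204 0.139  0.3427] F [ 0.2 -0.3  0.6] w 0.0856 turn [-0.     0.031  0.023]
.6235,-.130,.35 [-1.772  6.488 -0.177]
.6235,-.130,.273 [-1.766  6.488  1.748]
```

apply_moves(series=[[-0.2,0.6,-0.4,0,0,0,0],[-0.4,1.4,-0.5,0,0,0,0],[-0.6,2.2,-0.5,0,0,0,0],[-0.8,3.0,-0.4,0,0,0,0],[-1.05,3.8,-0.3,0,0,0,0],[-1.25,4.6,-0.2,0,0,0,0],[-1.5,5.4,-0.18,0,0,0,0],[-1.7,6.2,-0.18,0,0.02,0.02,0],[-1.77,6.49,-0.18,0,0.02,0.02,0],[-1.77,6.49,-0.18,0,0.02,0.02,0]])

```text
t: 10.3
ee_pos: [0.623, -0.1363, 0.3499]
tcp_rot: [0.002, 0.991, 0.133, -0.001]
wrist_force: [0.5, -0.3, 0.6]
gripper_width: 0.0854
```

```bash
python3 go.py .6235,-.130,.273; python3 - <<'E'
from h import *
o=[]
for n in('top','scene'):
    p,d=ctrl.snapshot(n);p=cv2.convertScaleAbs(p,alpha=1.2)
    c=[.6235,-.13,.128]
    u,v=proj(n,c)[0].astype(int);b=cv2.resize(p[v-50:v+50,u-50:u+50],(400,400),interpolation=cv2.INTER_CUBIC)
    q=(proj(n,np.r_[outline(c,.029,.128),outline([.621,.1395],.032,.015)])-[u-50,v-50]+.5)*4
    for a in q:cv2.circle(b,tuple(int(i) for i in a),1,(0,0,255),-1)
    o.append(b)
u,v=proj('scene',[.6207,.1396,.05])[0].astype(int);o.append(cv2.resize(p[v-50:v+50,u-35:u+15],(200,400))) if 0 else None
cv2.imwrite('pics/j1.png',np.hstack(o))
E
```

```text
t 10.3 pos [ 0.623  -0.1363  0.3499] F [ 0.5 -0.3  0.6] w 0.0854 turn [ 0.029  0.024 -0.084]
.6235,-.130,.273 [ 0.058 -0.155  1.921]
```

View pics/j1.png

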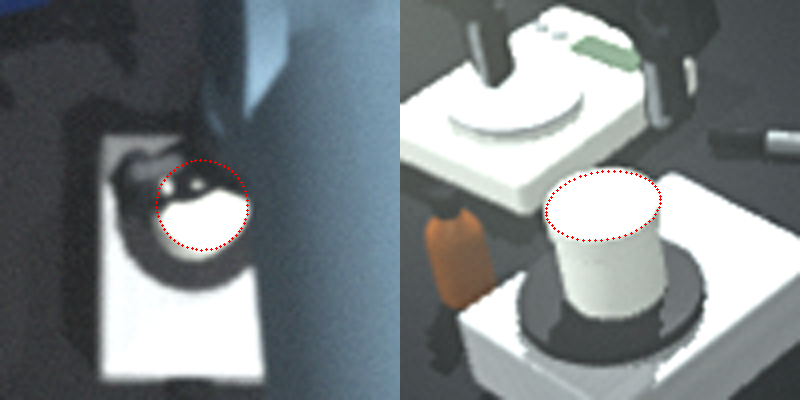

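apply_moves(series=[[0.06,-0.15,0,0.03,0,-0.08,0],[0.06,-0.15,0,0.03,0,-0.08,0],[0.06,-0.15,0.5,0.03,0.02,-0.08,0],[0.06,-0.15,1.0,0.03,0.02,-0.08,0],[0.06,-0.15,1.5,0.03,0.02,-0.08,0],[0.06,-0.15,1.8,0.03,0.02,-0.08,0],[0.06,-0.15,1.92,0.03,0.02,-0.08,0],[0.06,-0.15,1.92,0.03,0.02,-0.08,0],[0.06,-0.15,1.92,0.03,0.02,-0.08,0.1],[0.06,-0.15,1.92,0.03,0.02,-0.08,0.15]])

```text
t: 11.23
ee_pos: [0.6251, -0.1226, 0.2748]
tcp_rot: [-0.002, 0.99, 0.142, 0.002]
wrist_force: [0.4, 0.1, -0.4]
gripper_width: 0.0726
```

apply_moves(series=[[0,0,0,0,0,0,0.2],[0,0,0,0,0,0,0.24],[0,0,0,0,0,0,0.28],[0,0,0,0,0,0,0.32],[0,0,0,0,0,0,0.36],[0,0,0,0,0,0,0.5],[0,0,0,0,0,0,0.7],[0,0,0,0,0,0,1],[0,0,0,0,0,0,1],[0,0,0,0,0,0,1]])

```text
t: 12.07
ee_pos: [0.6257, -0.1229, 0.2761]
tcp_rot: [-0.001, 0.99, 0.141, 0.003]
wrist_force: [-0.6, -1.6, 6.2]
gripper_width: 0.0566
```

```bash
python3 go.py .5034,-.3475,.40 
```

```text
t 12.07 pos [ 0.6257 -0.1229  0.2761] F [-0.6 -1.6  6.2] w 0.0566 turn [-0.02  -0.054  0.079]
.5034,-.3475,.40 [-4.49   4.526 -3.132]
```

```bash
python3 - <<'E'
from h import *
n='scene'
p,d=ctrl.snapshot(n);p=cv2.convertScaleAbs(p,alpha=1.2)
u,v=proj(n,[.6235,-.13,.128])[0].astype(int);a=cv2.resize(p[v-50:v+50,u-50:u+50],(400,400),interpolation=cv2.INTER_CUBIC)
u,v=proj(n,[.6207,.1396,.05])[0].astype(int);b=cv2.resize(p[v-50:v+50,u-50:u+50],(400,400),interpolation=cv2.INTER_CUBIC)
cv2.imwrite('pics/j2.png',np.hstack([a,b]))
E
```

```text
(no output)
```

View pics/j2.png

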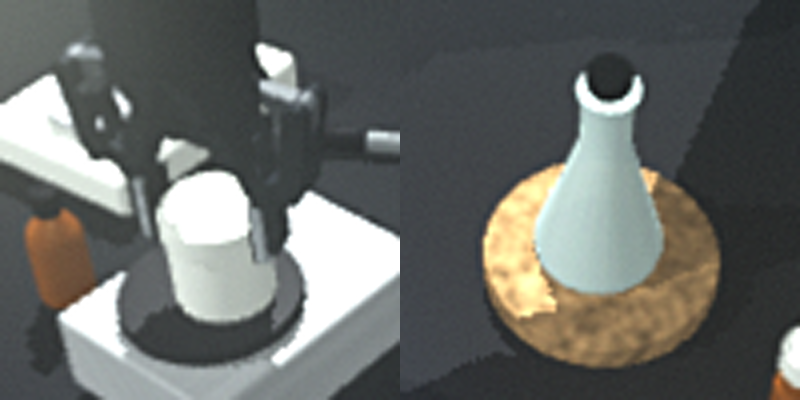

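apply_moves(series=[[0,0,-0.1,0,0,0,1],[0,0,-0.3,0,0,0,1],[0,0,-0.6,0,0,0,1],[0,0,-1.1,0,0,0,1],[-0.1,0.1,-1.6,0,0,0,1],[-0.4,0.4,-2.1,0,0,0,1],[-0.8,0.8,-2.4,0,0,0,1],[-1.2,1.2,-2.5,0,0,0,1],[-1.6,1.6,-2.5,0,0,0,1],[-2.0,2.0,-2.5,0,0,0,1]])

```text
t: 12.95
ee_pos: [0.5704, -0.2228, 0.3769]
tcp_rot: [-0.001, 0.99, 0.142, 0.003]
wrist_force: [1.0, 0.3, -0.1]
gripper_width: 0.057
```

```bash
python3 go.py .507,-.3475,.31 
```

```text
t 12.95 pos [ 0.5704 -0.2228  0.3769] F [ 1.   0.3 -0.1] w 0.057 turn [-0.015 -0.067  0.088]
.507,-.3475,.31 [-2.408  2.549  1.653]
```

apply_moves(series=[[-0.4,0.45,0,0,-0.01,0.01,1],[-0.9,0.95,0,0,-0.03,0.03,1],[-1.35,1.4,0,-0.01,-0.05,0.05,1],[-1.8,1.9,0,-0.01,-0.06,0.08,1],[-2.15,2.3,0,-0.01,-0.06,0.08,1],[-2.35,2.5,0.2,-0.01,-0.06,0.08,1],[-2.4,2.55,0.6,-0.01,-0.06,0.08,1],[-2.4,2.55,1.1,-0.01,-0.06,0.08,1],[-2.4,2.55,1.5,-0.01,-0.06,0.08,1],[-2.4,2.55,1.65,-0.01,-0.06,0.08,1]])

```text
t: 13.78
ee_pos: [0.5065, -0.3457, 0.3069]
tcp_rot: [-0.003, 0.99, 0.138, -0.002]
wrist_force: [-0.8, 0.8, -1.7]
gripper_width: 0.0567
```

```bash
python3 go.py .507,-.3475,.265;  python3 - <<'E'
from h import *
o=[]
for n in('top','scene'):
    p,d=ctrl.snapshot(n);p=cv2.convertScaleAbs(p,alpha=1.2)
    u,v=proj(n,[.503,-.348,.08])[0].astype(int);b=cv2.resize(p[v-50:v+50,u-50:u+50],(400,400),interpolation=cv2.INTER_CUBIC)
    q=(proj(n,outline([.503,-.3485],.046,.045))-[u-50,v-50]+.5)*4
    for a in q:cv2.circle(b,tuple(int(i) for i in a),1,(0,0,255),-1)
    o.append(b)
cv2.imwrite('pics/j3.png',np.hstack(o))
E
```

```text
t 13.78 pos [ 0.5065 -0.3457  0.3069] F [-0.8  0.8 -1.7] w 0.0567 turn [-0.055  0.023  0.019]
.507,-.3475,.265 [0.003 0.053 1.047]
```

View pics/j3.png

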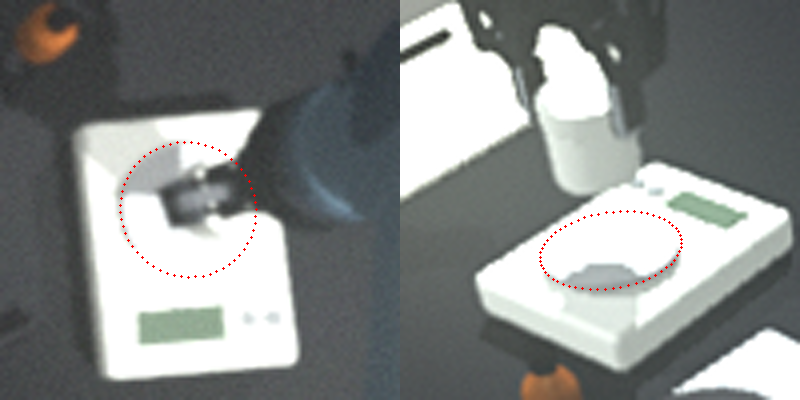

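apply_moves(series=[[0,0.05,0.2,-0.04,0.02,0,1],[0,0.05,0.5,-0.04,0.02,0,1],[0,0.05,0.8,-0.04,0.02,0,1],[0,0.05,1.0,-0.04,0.02,0,1],[0,0.05,1.07,-0.04,0.02,0,1],[0,0.05,1.13,-0.04,0.02,0,1],[0,0.05,1.18,-0.04,0.02,0,1],[0,0.05,1.23,-0.04,0.02,0,1],[0,0.05,1.25,-0.04,0.02,0,1],[0,0.05,1.25,-0.04,0.02,0,1]])

```text
t: 14.72
ee_pos: [0.5075, -0.3478, 0.2584]
tcp_rot: [0.0, 0.99, 0.139, 0.0]
wrist_force: [-0.3, -0.1, -1.7]
gripper_width: 0.0568
```

```bash
python3 go.py .507,-.3475,.251
```

```text
t 14.72 pos [ 0.5075 -0.3478  0.2584] F [-0.3 -0.1 -1.7] w 0.0568 turn [ 0.001 -0.007  0.022]
.507,-.3475,.251 [-0.01  -0.01   0.184]
```

apply_moves(series=[[0,0,0.03,0,0,0,1],[0,0,0.06,0,0,0,1],[0,0,0.08,0,0,0,1],[0,0,0.1,0,0,0,1],[0,0,0.12,0,0,0,1],[0,0,0.14,0,0,0,1],[0,0,0.15,0,0,0,1],[0,0,0.16,0,0,0,1],[0,0,0.17,0,0,0,1],[0,0,0.18,0,0,0,1]])

```text
t: 15.55
ee_pos: [0.5075, -0.3478, 0.2512]
tcp_rot: [0.0, 0.99, 0.138, 0.0]
wrist_force: [-1.6, 0.4, 1.4]
gripper_width: 0.0565
```

apply_moves(series=[[0,0,0.01,0,0,0,1],[0,0,0.02,0,0,0,1],[0,0,0.03,0,0,0,1],[0,0,0.03,0,0,0,1],[0,0,0.03,0,0,0,1],[0,0,0.03,0,0,0,1],[0,0,0.03,0,0,0,1],[0,0,0.03,0,0,0,1],[0,0,0.03,0,0,0,1],[0,0,0.03,0,0,0,1]])

```text
t: 16.38
ee_pos: [0.5075, -0.3479, 0.2511]
tcp_rot: [0.0, 0.99, 0.138, 0.0]
wrist_force: [-2.5, 1.8, 4.9]
gripper_width: 0.057
```

Contact is firm; release and rise.

apply_moves(series=[[0,0,0.0,0,0,0,0.3],[0,0,0.0,0,0,0,0.2],[0,0,0.0,0,0,0,0.1],[0,0,0.0,0,0,0,0],[0,0,0.0,0,0,0,0],[0,0,0.0,0,0,0,0],[0,0,-0.5,0,0,0,0],[0,0,-1.2,0,0,0,0],[0,0,-2,0,0,0,0],[0.2,-0.4,-2.8,0,0,0,0]])

```text
t: 17.22
ee_pos: [0.5087, -0.3344, 0.3636]
tcp_rot: [0.001, 0.991, 0.135, -0.001]
wrist_force: [1.0, -0.7, 0.3]
gripper_width: 0.0852
```

```bash
python3 go.py .498,.370,.38
```

```text
t 17.22 pos [ 0.5087 -0.3344  0.3636] F [ 1.  -0.7  0.3] w 0.0852 turn [ 0.018  0.023 -0.043]
.498,.370,.38 [  4.457 -17.038  -0.454]
```

apply_moves(series=[[0.15,-0.5,-0.4,0,0,0,0],[0.35,-1.3,-0.4,0,0,0,0],[0.6,-2.2,-0.4,0,0,0,0],[0.8,-3.1,-0.4,0,0,0,0],[1.05,-4.0,-0.4,0,0,0,0],[1.3,-4.9,-0.4,0,0,0,0],[1.5,-5.8,-0.4,0,0,0,0],[1.75,-6.7,-0.4,0,0,0,0],[2.0,-7.6,-0.4,0,0,0,0],[2.2,-8.5,-0.4,0,0,0,0]])

```text
t: 18.05
ee_pos: [0.5022, 0.0187, 0.379]
tcp_rot: [0.001, 0.991, 0.135, -0.001]
wrist_force: [1.1, 0.9, -0.7]
gripper_width: 0.085
```

```bash
python3 go.py .498,.370,.38
```

```text
t 18.05 pos [0.5022 0.0187 0.379 ] F [ 1.1  0.9 -0.7] w 0.085 turn [ 0.022  0.013 -0.042]
.498,.370,.38 [ 2.251 -8.491 -0.048]
```

apply_moves(series=[[0.25,-0.9,0,0,0,-0.04,0],[0.5,-1.8,0,0,0,-0.04,0],[0.75,-2.8,0,0,0,-0.04,0],[1.0,-3.75,0,0,0,-0.04,0],[1.25,-4.7,0,0,0,-0.04,0],[1.5,-5.65,0,0,0,-0.04,0],[1.75,-6.6,0,0,0,-0.04,0],[2.0,-7.5,0,0,0,-0.04,0],[2.2,-8.2,0,0,0,-0.04,0],[2.25,-8.5,0,0,0,-0.04,0]])

```text
t: 18.88
ee_pos: [0.4959, 0.3757, 0.3783]
tcp_rot: [-0.001, 0.99, 0.14, -0.001]
wrist_force: [-0.4, 0.5, 0.5]
gripper_width: 0.0852
```

apply_moves(series=[[0,0,0,0,0,0,0],[0,0,0,0,0,0,0],[0,0,0,0,0,0,0],[0,0,0,0,0,0,0],[0,0,0,0,0,0,0],[0,0,0,0,0,0,0],[0,0,0,0,0,0,0],[0,0,0,0,0,0,0],[0,0,0,0,0,0,0],[0,0,0,0,0,0,0]])

```text
t: 19.72
ee_pos: [0.4959, 0.3756, 0.3784]
tcp_rot: [-0.001, 0.99, 0.14, -0.001]
wrist_force: [0.4, -0.4, 0.8]
gripper_width: 0.0853
```

```bash
python3 go.py .498,.370,.38 .498,.370,.275;  python3 - <<'E'
from h import *
o=[]
p,d=ctrl.snapshot('scene');P,D=ctrl.snapshot('top')
for n,p,c,r,z in(('scene',p,[.498,.370,.14],.028,.14),('top',P,[.5034,-.3489,.103],.046,.045)):
    p=cv2.convertScaleAbs(p,alpha=1.2)
    u,v=proj(n,c)[0].astype(int);b=cv2.resize(p[v-50:v+50,u-50:u+50],(400,400),interpolation=cv2.INTER_CUBIC)
    q=(proj(n,outline(c,r,z))-[u-50,v-50]+.5)*4
    for a in q:cv2.circle(b,tuple(int(i) for i in a),1,(0,0,255),-1)
    o.append(b)
cv2.imwrite('pics/b1.png',np.hstack(o))
E
```

```text
t 19.72 pos [0.4959 0.3756 0.3784] F [ 0.4 -0.4  0.8] w 0.0853 turn [-0.022  0.007  0.056]
.498,.370,.38 [ 0.011  0.148 -0.041]
.498,.370,.275 [0.013 0.154 2.584]
```

View pics/b1.png

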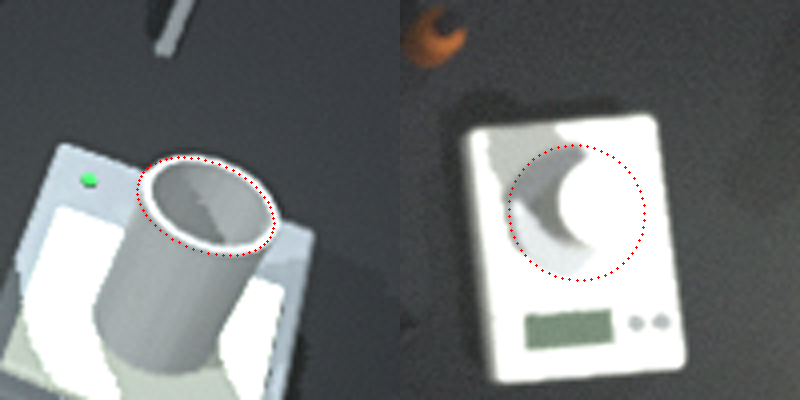

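apply_moves(series=[[0.01,0.08,0.2,-0.02,0,0.05,0],[0.01,0.15,0.6,-0.02,0,0.05,0],[0.01,0.15,1.2,-0.02,0,0.05,0],[0.01,0.15,1.7,-0.02,0,0.05,0],[0.01,0.15,2.2,-0.02,0,0.05,0],[0.01,0.15,2.5,-0.02,0,0.05,0],[0.01,0.15,2.58,-0.02,0,0.05,0],[0.01,0.15,2.58,-0.02,0,0.05,0],[0.01,0.15,2.58,-0.02,0,0.05,0.1],[0.01,0.15,2.58,-0.02,0,0.05,0.15]])

```text
t: 20.65
ee_pos: [0.4983, 0.3709, 0.2766]
tcp_rot: [-0.001, 0.99, 0.138, 0.001]
wrist_force: [0.2, 0.3, -0.6]
gripper_width: 0.0724
```

apply_moves(series=[[0,0,0,0,0,0,0.2],[0,0,0,0,0,0,0.24],[0,0,0,0,0,0,0.28],[0,0,0,0,0,0,0.32],[0,0,0,0,0,0,0.36],[0,0,0,0,0,0,0.5],[0,0,0,0,0,0,0.7],[0,0,0,0,0,0,1],[0,0,0,0,0,0,1],[0,0,0,0,0,0,1]])

```text
t: 21.48
ee_pos: [0.4985, 0.3716, 0.2777]
tcp_rot: [-0.001, 0.99, 0.138, 0.001]
wrist_force: [-1.4, 1.3, 5.8]
gripper_width: 0.0552
```

```bash
python3 go.py .6266,-.1317,.41
```

```text
t 21.48 pos [0.4985 0.3716 0.2777] F [-1.4  1.3  5.8] w 0.0552 turn [-0.022 -0.032  0.011]
.6266,-.1317,.41 [-0.346 12.97  -3.339]
```

apply_moves(series=[[0,0,-0.1,0,0,0,1],[0,0,-0.3,0,0,0,1],[0,0,-0.6,0,0,0,1],[0,0,-1.1,0,0,0,1],[0,0,-1.7,0,0,0,1],[0,0,-2.3,0,0,0,1],[0,0.1,-2.8,0,0,0,1],[0,0.4,-3.2,0,0,0,1],[0,0.9,-3.4,0,0,0,1],[0,1.5,-3.4,0,0,0,1]])

```text
t: 22.32
ee_pos: [0.514, 0.3153, 0.4175]
tcp_rot: [-0.003, 0.99, 0.14, 0.004]
wrist_force: [1.1, -0.6, -1.2]
gripper_width: 0.0555
```

```bash
python3 go.py .6266,-.1317,.40
```

```text
t 22.32 pos [0.514  0.3153 0.4175] F [ 1.1 -0.6 -1.2] w 0.0555 turn [-0.048 -0.086  0.049]
.6266,-.1317,.40 [-0.394 11.52   0.377]
```

apply_moves(series=[[0,0.6,0,0,-0.02,0,1],[-0.05,1.25,0,-0.02,-0.05,0,1],[-0.05,1.95,0,-0.04,-0.08,0.04,1],[-0.1,2.65,0,-0.04,-0.08,0.04,1],[-0.1,3.35,0,-0.04,-0.08,0.04,1],[-0.15,4.05,0,-0.04,-0.08,0.04,1],[-0.15,4.75,0,-0.04,-0.08,0.04,1],[-0.2,5.45,0,-0.04,-0.08,0.04,1],[-0.2,6.15,0,-0.04,-0.08,0.04,1],[-0.25,6.85,0,-0.04,-0.08,0.04,1]])

```text
t: 23.15
ee_pos: [0.5803, 0.0478, 0.4167]
tcp_rot: [-0.0, 0.99, 0.138, 0.0]
wrist_force: [0.4, 0.3, -1.3]
gripper_width: 0.0558
```

```bash
python3 go.py .6266,-.1317,.37
```

```text
t 23.15 pos [0.5803 0.0478 0.4167] F [ 0.4  0.3 -1.3] w 0.0558 turn [-0.006 -0.009  0.01 ]
.6266,-.1317,.37 [-0.113  4.635  1.165]
```

apply_moves(series=[[0,0.7,0,0,0,0,1],[-0.05,1.4,0,0,0,0,1],[-0.05,2.1,0,0,0,0,1],[-0.1,2.8,0,0,0,0,1],[-0.1,3.5,0,0,0,0,1],[-0.11,4.1,0,0,0,0,1],[-0.11,4.5,0.2,0,0,0,1],[-0.11,4.63,0.6,0,0,0,1],[-0.11,4.63,1.0,0,0,0,1],[-0.11,4.63,1.2,0,0,0,1]])

```text
t: 23.98
ee_pos: [0.6256, -0.132, 0.366]
tcp_rot: [-0.001, 0.991, 0.137, -0.002]
wrist_force: [-0.3, 0.8, -1.5]
gripper_width: 0.0552
```

```bash
python3 go.py .6266,-.1317,.305
```

```text
t 23.98 pos [ 0.6256 -0.132   0.366 ] F [-0.3  0.8 -1.5] w 0.0552 turn [-0.027  0.026  0.001]
.6266,-.1317,.305 [0.029 0.005 1.524]
```

apply_moves(series=[[0.02,0,0.3,-0.02,0.03,0,1],[0.03,0,0.7,-0.02,0.03,0,1],[0.03,0,1.1,-0.02,0.03,0,1],[0.03,0,1.4,-0.02,0.03,0,1],[0.03,0,1.5,-0.02,0.03,0,1],[0.03,0,1.56,-0.02,0.03,0,1],[0.03,0,1.62,-0.02,0.03,0,1],[0.03,0,1.68,-0.02,0.03,0,1],[0.03,0,1.7,-0.02,0.03,0,1],[0.03,0,1.7,-0.02,0.03,0,1]])

```text
t: 24.82
ee_pos: [0.6268, -0.1315, 0.2985]
tcp_rot: [-0.0, 0.991, 0.137, 0.001]
wrist_force: [0.2, 0.4, -0.1]
gripper_width: 0.056
```

```bash
python3 go.py .6266,-.1317,.2927;  python3 - <<'E'
from h import *
o=[]
for n in('top','scene'):
    p,d=ctrl.snapshot(n);p=cv2.convertScaleAbs(p,alpha=1.2)
    u,v=proj(n,[.6266,-.1317,.11])[0].astype(int);b=cv2.resize(p[v-50:v+50,u-50:u+50],(400,400),interpolation=cv2.INTER_CUBIC)
    q=(proj(n,outline([.6266,-.1317],.051,.07))-[u-50,v-50]+.5)*4
    for a in q:cv2.circle(b,tuple(int(i) for i in a),1,(0,0,255),-1)
    o.append(b)
cv2.imwrite('pics/b2.png',np.hstack(o))
E
```

```text
t 24.82 pos [ 0.6268 -0.1315  0.2985] F [ 0.2  0.4 -0.1] w 0.056 turn [-0.004 -0.011  0.001]
.6266,-.1317,.2927 [-0.006  0.004  0.144]
```

View pics/b2.png

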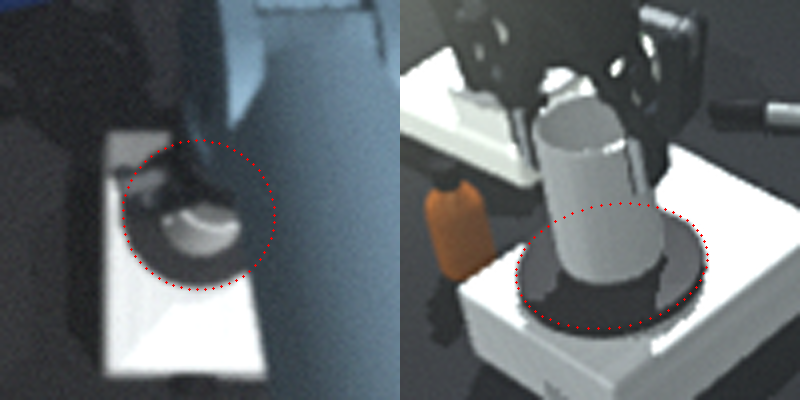

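apply_moves(series=[[0,0,0.02,0,0,0,1],[0,0,0.04,0,0,0,1],[0,0,0.06,0,0,0,1],[0,0,0.08,0,0,0,1],[0,0,0.1,0,0,0,1],[0,0,0.11,0,0,0,1],[0,0,0.12,0,0,0,1],[0,0,0.13,0,0,0,1],[0,0,0.14,0,0,0,1],[0,0,0.15,0,0,0,1]])

```text
t: 25.75
ee_pos: [0.6268, -0.1315, 0.2927]
tcp_rot: [-0.0, 0.991, 0.137, 0.001]
wrist_force: [-0.0, 1.2, 1.0]
gripper_width: 0.0558
```

apply_moves(series=[[0,0,0.01,0,0,0,1],[0,0,0.02,0,0,0,1],[0,0,0.03,0,0,0,1],[0,0,0.03,0,0,0,1],[0,0,0.03,0,0,0,1],[0,0,0.03,0,0,0,1],[0,0,0.03,0,0,0,1],[0,0,0.03,0,0,0,1],[0,0,0.03,0,0,0,1],[0,0,0.03,0,0,0,1]])

```text
t: 26.58
ee_pos: [0.6269, -0.1314, 0.2927]
tcp_rot: [-0.0, 0.991, 0.137, 0.001]
wrist_force: [-2.9, 1.2, 5.2]
gripper_width: 0.056
```

apply_moves(series=[[0,0,0.0,0,0,0,0.3],[0,0,0.0,0,0,0,0.2],[0,0,0.0,0,0,0,0.1],[0,0,0.0,0,0,0,0],[0,0,0.0,0,0,0,0],[0,0,0.0,0,0,0,0],[0,0,-0.4,0,0,0,0],[0,0,-1.0,0,0,0,0],[0,0,-1.6,0,0,0,0],[0,0,-2.0,0,0,0,0]])

```text
t: 27.42
ee_pos: [0.6274, -0.1314, 0.375]
tcp_rot: [0.0, 0.991, 0.137, 0.002]
wrist_force: [0.1, 0.4, 0.2]
gripper_width: 0.0856
```

```bash
python3 go.py .6215,.1394,.37
```

```text
t 27.42 pos [ 0.6274 -0.1314  0.375 ] F [0.1 0.4 0.2] w 0.0856 turn [ 0.011 -0.037  0.   ]
.6215,.1394,.37 [ 1.7   -6.555  0.123]
```

apply_moves(series=[[0.15,-0.5,0,0,0,0,0],[0.3,-1.2,0,0,-0.03,0,0],[0.5,-2.0,0,0,-0.03,0,0],[0.7,-2.8,0,0,-0.03,0,0],[0.95,-3.6,0,0,-0.03,0,0],[1.15,-4.4,0,0,-0.03,0,0],[1.35,-5.2,0,0,-0.03,0,0],[1.55,-5.9,0.1,0,-0.03,0,0],[1.67,-6.4,0.12,0,-0.03,0,0],[1.7,-6.55,0.12,0,-0.03,0,0]])

```text
t: 28.25
ee_pos: [0.6201, 0.1452, 0.37]
tcp_rot: [-0.001, 0.99, 0.141, 0.0]
wrist_force: [-0.6, 1.7, -0.5]
gripper_width: 0.0853
```

```bash
python3 go.py .6215,.1394,.264
```

```text
t 28.25 pos [0.6201 0.1452 0.37  ] F [-0.6  1.7 -0.5] w 0.0853 turn [-0.026 -0.009  0.074]
.6215,.1394,.264 [-0.009  0.155  2.651]
```

apply_moves(series=[[0,0.08,0.2,-0.02,0,0.05,0],[0,0.12,0.5,-0.02,0,0.07,0],[0,0.12,0.8,-0.02,0,0.07,0],[0,0.12,1.0,-0.02,0,0.07,0],[0,0.12,1.0,-0.02,0,0.07,0],[0,0.12,1.0,-0.02,0,0.07,0],[0,0.12,1.0,-0.02,0,0.07,0],[0,0.12,1.0,-0.02,0,0.07,0],[0,0.12,1.0,-0.02,0,0.07,0],[0,0.12,1.0,-0.02,0,0.07,0]])

```text
t: 29.08
ee_pos: [0.6217, 0.1409, 0.3308]
tcp_rot: [-0.0, 0.99, 0.138, 0.001]
wrist_force: [-0.2, 0.6, -0.1]
gripper_width: 0.0851
```

```bash
python3 go.py .6215,.1394,.264
```

```text
t 29.08 pos [0.6217 0.1409 0.3308] F [-0.2  0.6 -0.1] w 0.0851 turn [-0.006 -0.022  0.006]
.6215,.1394,.264 [-0.018  0.035  1.67 ]
```

apply_moves(series=[[-0.02,0.03,0.4,0,-0.02,0,0],[-0.02,0.03,0.8,0,-0.02,0,0],[-0.02,0.03,1.2,0,-0.02,0,0],[-0.02,0.03,1.5,0,-0.02,0,0],[-0.02,0.03,1.65,0,-0.02,0,0],[-0.02,0.03,1.65,0,-0.02,0,0],[-0.02,0.03,1.65,0,-0.02,0,0.3],[-0.02,0.03,1.65,0,-0.02,0,0.5],[-0.02,0.03,1.65,0,-0.02,0,0.6],[-0.02,0.03,1.65,0,-0.02,0,0.65]])

```text
t: 29.92
ee_pos: [0.6218, 0.1397, 0.2659]
tcp_rot: [-0.0, 0.99, 0.138, 0.001]
wrist_force: [0.5, -0.5, 0.1]
gripper_width: 0.039
```

apply_moves(series=[[0,0,0,0,0,0,0.7],[0,0,0,0,0,0,0.8],[0,0,0,0,0,0,0.9],[0,0,0,0,0,0,1],[0,0,0,0,0,0,1],[0,0,0,0,0,0,1],[0,0,0,0,0,0,1],[0,0,0,0,0,0,1],[0,0,0,0,0,0,1],[0,0,0,0,0,0,1]])

```text
t: 30.75
ee_pos: [0.6221, 0.1397, 0.2664]
tcp_rot: [-0.0, 0.99, 0.138, 0.002]
wrist_force: [0.1, -0.5, 4.8]
gripper_width: 0.0255
```

apply_moves(series=[[0,0,-0.1,0,0,0,1],[0,0,-0.3,0,0,0,1],[0,0,-0.6,0,0,0,1],[0,0,-1.1,0,0,0,1],[0,0,-1.6,0,0,0,1],[0,0,-2.1,0,0,0,1],[0,0,-2.6,0,0,0,1],[0,0,-3.0,0,0,0,1],[0,0,-3.2,0,0,0,1],[0,0,-3.2,0,0,0,1]])

```text
t: 31.58
ee_pos: [0.6223, 0.1403, 0.3976]
tcp_rot: [-0.001, 0.99, 0.138, 0.004]
wrist_force: [0.1, 0.4, -1.4]
gripper_width: 0.0258
```

```bash
python3 go.py .4966,.3685,.39
```

```text
t 31.58 pos [0.6223 0.1403 0.3976] F [ 0.1  0.4 -1.4] w 0.0258 turn [-0.001 -0.079  0.008]
.4966,.3685,.39 [-1.467 -6.347  0.177]
```

apply_moves(series=[[-0.1,-0.4,0,0,-0.03,0,1],[-0.25,-1.1,0,0,-0.06,0,1],[-0.4,-1.8,0,0,-0.08,0,1],[-0.55,-2.5,0,0,-0.08,0,1],[-0.75,-3.2,0,0,-0.08,0,1],[-0.9,-3.9,0,0,-0.08,0,1],[-1.05,-4.6,0,0,-0.08,0,1],[-1.2,-5.3,0,0,-0.08,0,1],[-1.35,-5.9,0,0,-0.08,0,1],[-1.45,-6.25,0,0,-0.08,0,1]])

```text
t: 32.42
ee_pos: [0.4949, 0.3683, 0.3958]
tcp_rot: [-0.001, 0.99, 0.14, -0.002]
wrist_force: [-0.8, 0.1, -1.4]
gripper_width: 0.0253
```

```bash
python3 go.py .4966,.3685,.34
```

```text
t 32.42 pos [0.4949 0.3683 0.3958] F [-0.8  0.1 -1.4] w 0.0253 turn [-0.019  0.031  0.058]
.4966,.3685,.34 [0.046 0.009 1.394]
```

apply_moves(series=[[0.03,0,0.3,-0.02,0.03,0.03,1],[0.05,0.01,0.7,-0.02,0.03,0.05,1],[0.05,0.01,1.1,-0.02,0.03,0.05,1],[0.05,0.01,1.5,-0.02,0.03,0.05,1],[0.05,0.01,1.8,-0.02,0.03,0.05,1],[0.05,0.01,1.9,-0.02,0.03,0.05,1],[0.05,0.01,1.96,-0.02,0.03,0.05,1],[0.05,0.01,2.0,-0.02,0.03,0.05,1],[0.05,0.01,2.0,-0.02,0.03,0.05,1],[0.05,0.01,2.0,-0.02,0.03,0.05,1]])

```text
t: 33.25
ee_pos: [0.497, 0.3688, 0.3167]
tcp_rot: [-0.0, 0.99, 0.138, 0.001]
wrist_force: [0.4, 0.1, -1.3]
gripper_width: 0.0254
```

```bash
python3 go.py .4966,.3685,.3064;  python3 - <<'E'
from h import *
o=[]
for n in('top','scene'):
    p,d=ctrl.snapshot(n)
    u,v=proj(n,[.4966,.3685,.09])[0].astype(int);b=cv2.resize(p[v-50:v+50,u-50:u+50],(400,400),interpolation=cv2.INTER_CUBIC)
    q=(proj(n,np.r_[outline([.4966,.3685],.054,.055),outline([.4966,.3685],.032,.06)])-[u-50,v-50]+.5)*4
    for a in q:cv2.circle(b,tuple(int(i) for i in a),1,(0,0,255),-1)
    o.append(b)
cv2.imwrite('pics/f4.png',np.hstack(o))
E
```

```text
t 33.25 pos [0.497  0.3688 0.3167] F [ 0.4  0.1 -1.3] w 0.0254 turn [-0.005 -0.015  0.007]
.4966,.3685,.3064 [-0.013  0.005  0.257]
```

View pics/f4.png

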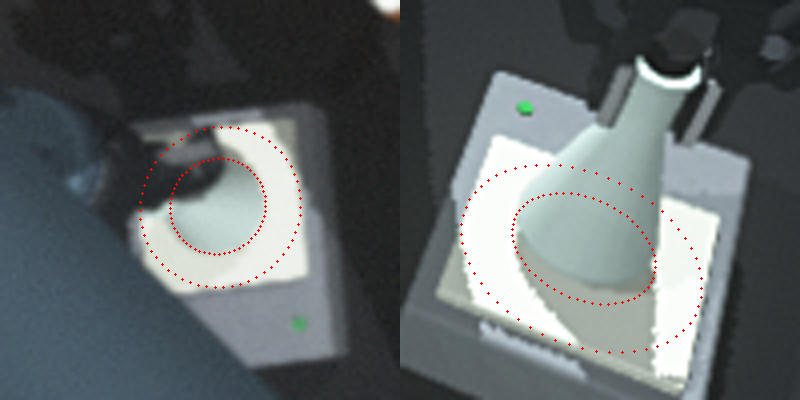

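apply_moves(series=[[0,0,0.04,0,0,0,1],[0,0,0.08,0,0,0,1],[0,0,0.12,0,0,0,1],[0,0,0.15,0,0,0,1],[0,0,0.17,0,0,0,1],[0,0,0.19,0,0,0,1],[0,0,0.21,0,0,0,1],[0,0,0.23,0,0,0,1],[0,0,0.24,0,0,0,1],[0,0,0.25,0,0,0,1]])

```text
t: 34.18
ee_pos: [0.497, 0.3689, 0.3067]
tcp_rot: [-0.0, 0.99, 0.138, 0.001]
wrist_force: [0.7, -0.3, -2.4]
gripper_width: 0.026
```

apply_moves(series=[[0,0,0.01,0,0,0,1],[0,0,0.02,0,0,0,1],[0,0,0.03,0,0,0,1],[0,0,0.03,0,0,0,1],[0,0,0.03,0,0,0,1],[0,0,0.03,0,0,0,1],[0,0,0.03,0,0,0,1],[0,0,0.03,0,0,0,1],[0,0,0.03,0,0,0,1],[0,0,0.03,0,0,0,1]])

```text
t: 35.02
ee_pos: [0.4974, 0.369, 0.3064]
tcp_rot: [-0.0, 0.99, 0.138, 0.001]
wrist_force: [-0.2, -1.5, 5.4]
gripper_width: 0.0258
```

Seated. Release, rise.

apply_moves(series=[[0,0,0.0,0,0,0,0.7],[0,0,0.0,0,0,0,0.6],[0,0,0.0,0,0,0,0.4],[0,0,0.0,0,0,0,0.2],[0,0,0.0,0,0,0,0],[0,0,0.0,0,0,0,0],[0,0,0.0,0,0,0,0],[0,0,-0.5,0,0,0,0],[0,0,-1.2,0,0,0,0],[0,0,-2,0,0,0,0]])

```text
t: 35.85
ee_pos: [0.4966, 0.3682, 0.3851]
tcp_rot: [0.0, 0.99, 0.138, -0.001]
wrist_force: [-0.1, 0.0, 0.1]
gripper_width: 0.0855
```

apply_moves(series=[[0,0,-0.5,0,0,0,0],[0,0.6,-0.8,0,0,0,0],[0,1.4,-0.8,0,0,0,0],[-0.2,2.2,-0.8,0,0,0,0],[-0.4,3,-0.8,0,0,0,0],[-0.6,3.8,-0.8,0,0,0,0],[-0.8,4.6,-0.8,0,0,0,0],[-1,5.2,-0.8,0,0,0,0],[-1.1,5.5,-0.8,0,0,0,0],[-1.1,5.5,-0.8,0,0,0,0]])

```text
t: 36.68
ee_pos: [0.5148, 0.1399, 0.4171]
tcp_rot: [0.002, 0.991, 0.134, -0.001]
wrist_force: [-1.3, -0.3, 0.3]
gripper_width: 0.0854
```

```bash
python3 go.py; python3 - <<'E'
from h import *
P={'top':ctrl.snapshot('top')[0],'scene':ctrl.snapshot('scene')[0]}
rows=[]
for n,p in P.items():
    o=[]
    for c,zp,rp,r,h in(([.503,-.3489],.045,.046,.029,.058),([.6266,-.1317],.07,.051,.028,.085),([.4966,.3685],.055,.054,.014,.110)):
        u,v=proj(n,[*c,zp+.04])[0].astype(int);b=cv2.resize(p[v-37:v+37,u-33:u+33],(264,296),interpolation=cv2.INTER_CUBIC)
        q=(proj(n,np.r_[outline(c,rp,zp),outline(c,r,zp+h)])-[u-33,v-37]+.5)*4
        for a in q:cv2.circle(b,tuple(int(i) for i in a),1,(0,0,255),-1)
        o.append(b)
    rows.append(np.hstack(o))
    cv2.imwrite(f'pics/{n}9.png',p)
cv2.imwrite('pics/fin.png',np.vstack(rows))
E
```

```text
t 36.68 pos [0.5148 0.1399 0.4171] F [-1.3 -0.3  0.3] w 0.0854 turn [ 0.034  0.024 -0.064]
```

View pics/fin.png

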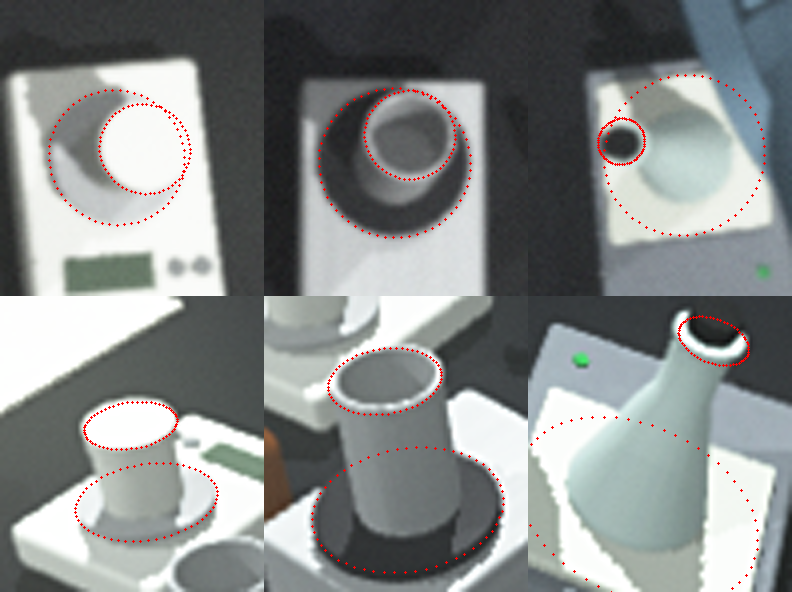

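View pics/scene9.png

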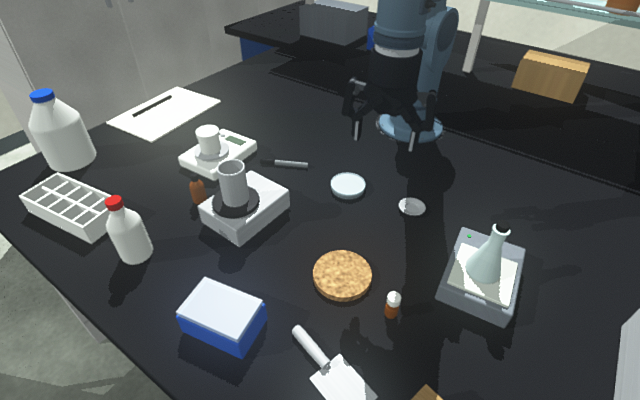

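The final pictures show all three vessels upright. The predicted outlines for centred vessels match to about 2 mm, and the bystanders are at the same pixels as at the start.

```bash
python3 -c "
from station import ctrl
print(ctrl.sign_off())"
```

```text
the job is handed in; nothing more can be done
None
```

The job is done and handed in at about 37 s. I parked the flask on the cork mat, moved the jar to the balance and the beaker to the hotplate, then put the flask on the stirrer. Each vessel was lowered the last few millimetres in small steps to about 5 N of contact before I let go.

- **Final check:** In both cameras all three vessels stand upright and let go. Predicted outlines match to about 2–3 mm of centre by eye. The gripper is clear, and the vial, dropper bottle and dish are where they were at the start.
- **What went less well:** The arm overshot by about 7 mm when it gripped the jar, so the closing fingers slid the jar slightly across the hotplate. It stayed upright, and I compensated when placing it. The depth-based circle fits for the balance pan differed by up to 6 mm from my image readings, so I used the readings and checked them with overlays.

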